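# Lay the drive roller in its cradle and hold the belt tensioner back

### The arm

A 7-joint arm with a two-finger parallel gripper is mounted at the origin on the work surface. World frame = base frame: x ahead of the robot, y to its left, z up, the work surface at z = 0. Lengths are in m, angles in rad, forces in N, time in s.
With the tool pointing down it reaches from about 0.425 to 1.025 m from the base axis. Payload 3.6 kg.
Tool frame: the origin (TCP) lies on the centre line of the jaws, within the pads' length; the fingertips stand 17 mm ahead of it and the grasp point (between the pads) lies 2 mm behind it; z points along the fingers, y is the line along which they close (so a half turn about z gives the same grasp; the last joint's range is limited). The gripper opens to 85 mm and grips with 20 to 120 N. Pads are 22 mm wide; open, the fingers measure 114 mm over their backs; the gripper's body (76 mm by 85 mm) begins 54 mm behind the grasp point. The pads swing forward as they close: fully open they stand 13 mm farther back than shut.
Start: joints at [1.139, 0.591, 0.048, 1.609, -0.033, 0.943, -0.034], TCP at [0.24, -0.684, 0.248] pointing down, gripper open.
Joint ranges: [-2.69, 2.69], [-0.47, 2.24], [-1.27, 1.36], [0.19, 2.51], [-1.53, 4.68], [0.08, 2.07], [-3.09, 3.09]. Speed limits (rad/s): [2.57, 2.57, 3.14, 3.14, 3.14, 3.14, 3.14].

### API

Orientations are given as a unit quaternion [w, x, y, z].
In Python, from plant import ctrl gives the robot as it stands. Calls block until the motion is done:
- ctrl.move_ptp(position, orientation): joint-space move of the TCP to a pose.
- ctrl.servo_line(position, attitude=None, velocity=0.15): straight line of the TCP; attitude=None keeps the orientation; velocity is the mean speed in m/s.
- ctrl.movej(angles): joint-space move.
- ctrl.command_gripper(opening, effort=None): opening from 0.0 (shut) to 1.0 (fully open); effort is the grip in N (None keeps the last); returns when the fingers have stopped.
- ctrl.wait(seconds).
- ctrl.inverse_kinematics(position, orientation): joint angles nearest the present ones, or None.
- ctrl.get_state(): the state.
- ctrl.read_camera(name): name is "scene" or "top" or "wrist"; returns the picture (480x640x3 uint8, red, green, blue); there is no depth.
- ctrl.camera_params(name): a dict with "camera_matrix" (3x3 intrinsics, pixels), "R" (3x3) and "t" (3): a world point X has camera coordinates R X + t. Camera axes: x right, y down, z forward; pixel columns grow to the right and rows downward; lengths in m; the calibration is good to about 2 mm. A picture is of the moment at which its call begins: read the wrist's pose just before it. camera_params takes no time and is no camera call; for the wrist camera it gives the pose at the moment of the call.
A pose or a line that the arm cannot do raises ctrl.MotionError and nothing moves.
- ctrl.sign_off(): hands the job in; it is judged then, once.
The state is a dict: "time_s": time; "qpos": joint angles; "qd": joint speeds; "joint_efforts": joint torques, N m; "tool_pos": TCP position; "orientation": TCP orientation; "contact_force": force on the tool from outside, world axes, zero at the start; "torque": the same for the moment, N m; "grip_width": opening from 0.0 (shut) to 1.0 (fully open); "grasp_force": force on a finger pad.
Only numpy, scipy, OpenCV 4.12 (cv2) and the standard library are available. Lean on these libraries where they do the work, as an engineer would, in place of code of your own. Each camera call takes 0.05 s, during which the arm holds its last target. There are 200 camera calls.

### The job

The roller drive on the potter's bench needs a new belt. Pick up the wooden roller that stands upright on its pulley and lay it on its side in the two V notches of the stand, pulley in line under the black idler, and let go of it; then push the sprung tensioner arm back by its crossbar, away from the robot, well past the ratchet click and almost to its back stop, and finish while holding it there against its spring, so that the belt can be slipped on. Leave the other things on the bench where they are.

Things in the scene. Friction and masses are not known exactly. Their poses are not given: they have to be found in the camera images.
- stand: Roller drive stand, fixed: plywood base 250 x 290 x 12 mm (x -60 to +190, y -130 to +160 mm of the origin). Origin on the bench under the cradle; x points away from the robot (yaw up to 0.3 rad either way), y to the left along the cradle, z up. Behind, at x +145, y +117, a grey motor 75 x 85 mm, top 101 mm above the bench, with a small pulley.
- cradle_mid (a point): Where roller_mid belongs: midway between two wooden V notches on the lying roller's axis, at (0, -33, 75) mm of the stand. Notches: 90 degree V, 14 mm thick, at y +12 and -78 of the stand, 54 mm wide in x, tops 74 mm above the bench; the 76 mm between them is open down to the base. The pulley then lies at y +35 to +55, under the idler.
- roller: Drive roller, about 300 g, standing upright: dark steel pulley 60 mm across, 20 mm thick at the foot, above it a plain pale wooden body 36 mm across, 130 mm long; 150 mm in all. Origin at the centre of the pulley's outer face (foot); z along the axis to the plain end. Laid, its z points along -y of the stand. Stands in any place of a row of three with jar and beaker.
- roller_mid (a point): Point on the roller's axis 88 mm from the foot, where it is best gripped.
- tensioner: Tensioner arm: 20 x 8 mm aluminium bar at y +85 of the stand, hinged 45 mm above the bench at x 0. At 140 mm from the hinge it carries a black idler disc (36 mm across, y +36 to +56) on the cradle's side and a steel crossbar on the other. Origin on the hinge axis at y 0 of the stand; z up along the arm, y is the stand's y.
- tensioner_hinge (a joint): Arm angle, rad. 0: at rest, leaning 0.40 rad from upright towards the robot (-x of the stand). Grows as the arm is pushed away; upright at 0.40; the ratchet clicks at about 0.54; let go after that, it falls back on the pawl at about 0.53; back stop at 0.80. Pushing the crossbar level takes about 5 to 7 N at rest, 10 N before the click, 13 N at 0.75; it springs back if let go early.
- tensioner_bar (a point): Middle of the crossbar: a level steel bar 14 mm in diameter and 50 mm long along the stand's y (y +89 to +139), on the tensioner arm, 140 mm from the hinge axis. At rest about 174 mm above the bench, highest 185 mm.
- tensioner_pivot (a point): Point on the tensioner's hinge axis (along the stand's y) in line with the middle of the crossbar, 45 mm above the bench, at x 0, y +114 of the stand. A dark side plate (34 mm wide, top 124 mm above the bench) stands here at y +113 to +127, carrying the pawl (top 128 mm, 135 mm when lifted).
- pawl_slide (a joint): Lift of the small brass pawl slider on the side plate, m. 0: down; lifted up to about 0.006 while the arm's pin passes under it, and sprung down again at the click.
- glaze_jar: Bystander: amber glass jar with white cap, 60 mm in diameter, 100 mm high; origin under its centre. Leave alone.
- beaker: Bystander: open terracotta beaker, 68 mm across, 95 mm high; origin under its centre. Leave alone.
- brush: Bystander: brush 180 mm long lying to the right of the row. Leave alone.
- trimmer: Bystander: slim hand tool 160 mm long with dark wooden handle, lying on the right. Leave alone.
- stamp: Bystander: white ceramic stamp, 44 mm across the foot, 60 mm high, on the left; origin under its centre. Leave alone.
There are look-alikes about, which are no part of the job. Leave any pink look-alike of the roller alone.

How it is judged:
On the way:
1. the roller lies in the V notches, pulley under the idler, released (distance between roller_mid and cradle_mid below 0.016 m and x of roller_mid in the frame of stand between -0.006 and 0.006 m and angle between the z axis of roller and the y axis of stand, either way round below 0.08 rad and y of roller in the frame of stand above 0.04 m and linear speed of roller below 0.02 m/s and contact force between the fingers and roller below 0.1 N), for 0.2 s.
At the end, for the whole second after the job is handed in: Roller in both V notches: axis within 0.08 rad of the cradle, roller_mid within 16 mm of cradle_mid (6 mm across), pulley on the tensioner's side, not touched; fingers hold the tensioner still beyond 0.64 rad with over 4 N, pawl down (distance between roller_mid and cradle_mid below 0.016 m and x of roller_mid in the frame of stand between -0.006 and 0.006 m and angle between the z axis of roller and the y axis of stand, either way round below 0.08 rad and y of roller in the frame of stand above 0.04 m and contact force between the fingers and roller below 0.1 N and value of joint tensioner_hinge above 0.64 rad and value of joint pawl_slide below 0.003 m and velocity of joint tensioner_hinge between -0.1 and 0.1 rad/s and contact force between the fingers and tensioner above 4 N); the arm keeps its last pose, push and grip.
It fails at once if a bystander was moved by more than 40 mm (distance of any of glaze_jar, beaker, brush, trimmer, stamp from where it was at the start of the episode above 0.04 m).
It also fails if it takes over 64 s, if anything falls off the work surface, if the arm or the gripper's body presses on something with over 40 N, if the wrist force passes 120 N, or if a joint passes its speed limit or range.

## Working session

There is one attempt and no reset: what is moved stays moved. The work goes in short steps, each a Python script; the robot and the scene stay as the last script left them, time stands still between calls to the robot, and variables do not carry over. Pictures are saved under pics/ and viewed, at most 10 in all, crops included, and the job is handed in when it is done.

```bash
ls; mkdir -p pics; python3 - <<'E'
from plant import ctrl
import cv2,numpy as np
for n in("scene","top"):
    im=ctrl.read_camera(n); cv2.imwrite(f"pics/{n}0.png",im[:,:,::-1])
    p=ctrl.camera_params(n); print(n,np.round(p["camera_matrix"],1).tolist(),np.round(p["R"],3).tolist(),np.round(p["t"],3).tolist(), "C",np.round(-p["R"].T@p["t"],3) if hasattr(p["R"],"T") else "")
s=ctrl.get_state();print(s)
E
```

```text
pics
scene [[532.6, 0.0, 319.7], [0.0, 532.6, 238.6], [0.0, 0.0, 1.0]] [[-0.522, 0.853, -0.007], [0.547, 0.328, -0.771], [-0.655, -0.406, -0.637]] [0.261, -0.198, 1.611] C [1.3   0.496 0.876]
top [[475.3, 0.0, 317.9], [0.0, 475.3, 239.9], [0.0, 0.0, 1.0]] [[-0.011, -1.0, -0.003], [-0.983, 0.011, -0.185], [0.185, 0.001, -0.983]] [0.002, 0.52, 1.255] C [ 0.279 -0.005  1.33 ]
{'time_s': 0.1, 'qpos': array([ 1.139459  ,  0.59203447,  0.04829111,  1.60970361, -0.03332356,
        0.94266773, -0.03369264]), 'qd': array([ 0.00023196, -0.00020124,  0.0025181 , -0.00472376, -0.0003191 ,
       -0.0010283 , -0.00055504]), 'joint_efforts': array([ 3.60712802e-03, -5.50006199e+01,  1.55285105e+00, -1.98825520e+01,
        9.68696026e-03,  3.92489121e-03, -4.05970340e-06]), 'tool_pos': array([ 0.24008912, -0.6833426 ,  0.24724614]), 'orientation': array([-9.81627062e-04,  9.85759534e-01,  1.68158061e-01, -2.11769881e-04]), 'contact_force': array([ 0.29009663, -0.05858133, -0.71515106]), 'torque': array([-0.07966382, -0.00491189,  0.02891321]), 'grasp_force': 0.0, 'grip_width': 1.0008436186217244}
```

View pics/scene0.png

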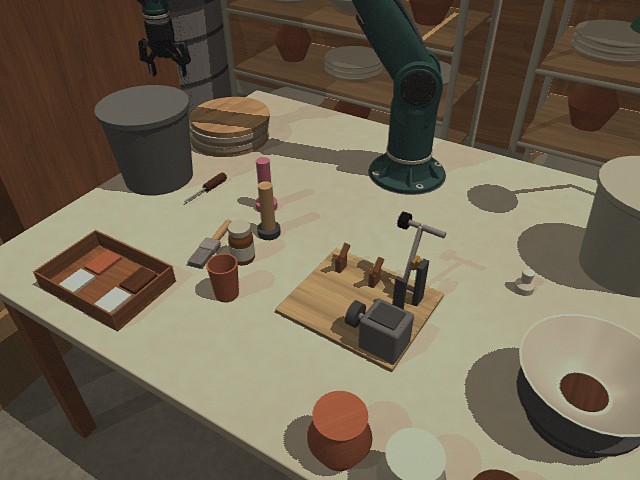

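View pics/top0.png

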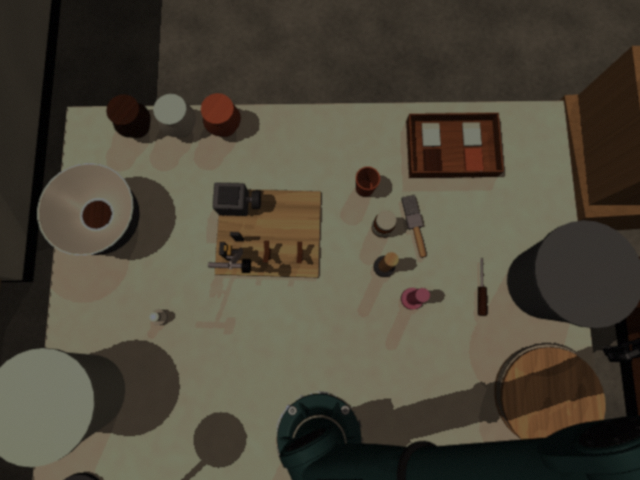

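The scene picture shows the roller at (267,210) with its pulley at (268,230), the pink look-alike behind it, then the jar (241,243) and the beaker (223,278). In the top view the roller top is at (390,260), and the stand base spans about (217,191) to (321,277). Next I'll measure both by ray casting.

```bash
cat > h.py <<'E'
from plant import ctrl
import cv2,numpy as np
def ray(p,uv,z):
    K,R,t=[np.array(p[k]) for k in("camera_matrix","R","t")]
    C=-R.T@t; d=R.T@np.linalg.solve(K,[uv[0],uv[1],1.]); return C+d*(z-C[2])/d[2]
def proj(p,X):
    K,R,t=[np.array(p[k]) for k in("camera_matrix","R","t")]
    c=K@(R@np.array(X)+t); return c[:2]/c[2]
E
python3 - <<'E'
from h import *
p=ctrl.camera_params("top")
im=cv2.imread("pics/top0.png"); hsv=cv2.cvtColor(im,cv2.COLOR_BGR2HSV)
for u in[(260,202),(310,230),(150,230),(390,261),(230,260)]: print(u,hsv[u[1],u[0]])
m=cv2.inRange(hsv,(8,70,60),(25,255,255)); r=np.zeros_like(m); r[180:290,205:335]=m[180:290,205:335]
cs,_=cv2.findContours(r,0,1); c=max(cs,key=cv2.contourArea); print(cv2.contourArea(c),cv2.boundingRect(c))
# right edge (stand y=-0.13): rightmost pixels per row
rows=np.arange(196,273); xr=[np.where(r[v])[0].max()+.5 for v in rows]
P=np.array([ray(p,(x,v),.012) for x,v in zip(xr,rows)])
l=cv2.fitLine(P[:,:2].astype(np.float32),cv2.DIST_HUBER,0,.01,.01).ravel(); print("right edge",l)
# near edge: bottom pixels per column; far edge: top
cols=np.arange(265,317); xb=[np.where(r[:,u])[0].max()+.5 for u in cols]
B=np.array([ray(p,(u,v),.012) for u,v in zip(cols,xb)]); print("near",cv2.fitLine(B[:,:2].astype(np.float32),cv2.DIST_HUBER,0,.01,.01).ravel())
cols=np.arange(268,317); xt=[np.where(r[:,u])[0].min()-.5 for u in cols]
B=np.array([ray(p,(u,v),.012) for u,v in zip(cols,xt)]); print("far",cv2.fitLine(B[:,:2].astype(np.float32),cv2.DIST_HUBER,0,.01,.01).ravel())
print("roller top",ray(p,(391,259.5),.15),"foot",ray(p,(384.5,267),.01), "jar",ray(p,(386,223),.1),"beaker",ray(p,(367,181),.09),"pink",ray(p,(422,296),.15))
big=cv2.resize(im[170:310,200:340],None,fx=4,fy=4,interpolation=2); b2=cv2.resize(im[200:310,360:430],None,fx=4,fy=4,interpolation=2)
o=np.zeros((560,800,3),np.uint8); o[:560,:560]=big; o[:440,560:800]=b2[:,:240]; cv2.imwrite("pics/crop.png",o)
E
```

```text
(260, 202) [ 11 102  20]
(310, 230) [ 16 133 113]
(150, 230) [18 75 58]
(390, 261) [ 16 140 113]
(230, 260) [10 62 49]
5847.5 (215, 189, 107, 90)
right edge [ 0.9992022  -0.03993707  0.5311994  -0.01040929]
near [0.05460676 0.9985079  0.4215647  0.08628502]
far [0.01165955 0.99993205 0.6750105  0.08123711]
roller top [ 0.44840015 -0.18632898  0.15      ] foot [ 0.44760541 -0.18883345  0.01      ] jar [ 0.55334983 -0.18457798  0.1       ] beaker [ 0.67301423 -0.13878669  0.09      ] pink [ 0.35657814 -0.25927733  0.15      ]
```

View pics/crop.png

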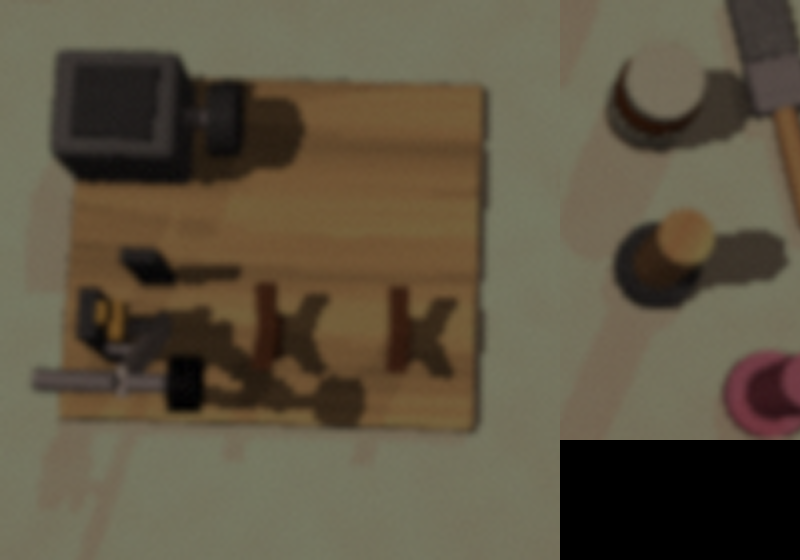

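The crop shows the notches at (265,328) and (399,330), the crossbar at (75,380), the idler at (187,383) and the roller top at (687,236). The roller is at about (0.448,-0.188), and its top and foot rays agree. I'll check which grasp and lay poses the arm can reach, then take a close look at the stand from above.

```bash
cat >> h.py <<'E'
from scipy.spatial.transform import Rotation as Ro
def quat(R): return Ro.from_matrix(R).as_quat(scalar_first=True)
def tool(z,y):  # rotation with tool z, tool y
    z=np.array(z,float);z/=np.linalg.norm(z); y=np.array(y,float); y-=z*(y@z); y/=np.linalg.norm(y)
    return np.column_stack([np.cross(y,z),y,z])
def up(psi,th,s=1): # grasp of upright roller: approach heading psi, tilt th below level
    return tool([np.cos(psi)*np.cos(th),np.sin(psi)*np.cos(th),-np.sin(th)],[-s*np.sin(psi),s*np.cos(psi),0])
def laid(yaw,th,s=1,phi=0): # roller z along -ys ; phi: rotation about roller axis
    c,sn=np.cos(yaw),np.sin(yaw); xs=np.array([c,sn,0]); ys=np.array([-sn,c,0])
    # roller frame cols: want tool z = cos(th)*down + sin(th)*ys
    R=tool(np.sin(th)*ys+np.array([0,0,-np.cos(th)]), s*xs)
    return Ro.from_rotvec(ys*phi).as_matrix()@R
E
python3 - <<'E'
from h import *
# chirality check: tool coords of roller z for both
for s in(1,-1): print(s, up(0,.5,s).T@[0,0,1], laid(0,.5,s).T@[0,-1,0], laid(0,.5,-s).T@[0,-1,0])
r=np.array([.448,-.1875,.088]); st=np.array([.486,.075,0]); yaw=-.035
c=np.array([np.cos(yaw)*0+np.sin(yaw)*.033,-.033*np.cos(yaw),.075])+st; print(c)
lim=np.array([[-2.69,2.69],[-.47,2.24],[-1.27,1.36],[.19,2.51],[-1.53,4.68],[.08,2.07],[-3.09,3.09]])
for deg in(20,30,40):
  th=np.radians(deg)
  for s in(1,-1):
    ok=[]
    for psi in(-90,-75,-60,-45,-30,-15,0):
      R=up(np.radians(psi),th,s)
      a=[ctrl.inverse_kinematics(r-R[:,2]*k+R[:,2]*.002+[0,0,h],quat(R)) for k,h in((0,0),(.12,0),(0,.15))]
      if all(x is not None for x in a): ok.append((psi,np.round(a[0],1).tolist()))
    print(deg,s,"up",ok)
    L=[]
    for phi in(-30,0,30):
      R=laid(yaw,th,s,np.radians(phi)); a=[ctrl.inverse_kinematics(c+[0,0,h],quat(R)) for h in(0,.2)]
      if all(x is not None for x in a): L.append((phi,np.round(a[0],1).tolist()))
    print("   laid",L)
for s in (1,-1):
  R=tool([0,0,-1],[s*.035,s,0]); print("push",[ctrl.inverse_kinematics([x,.19,.17],quat(R)) is not None for x in(.38,.43,.53)])
E
```

```text
1 [-0.87758256  0.         -0.47942554] [-0.87758256  0.         -0.47942554] [ 0.87758256  0.         -0.47942554]
-1 [ 0.87758256  0.         -0.47942554] [ 0.87758256  0.         -0.47942554] [-0.87758256  0.         -0.47942554]
[0.48484524 0.04202021 0.075     ]
20 1 up [(-90, [-1.0, 1.5, 1.1, 2.3, -0.4, 0.2, 0.0]), (-75, [0.2, 1.1, -0.7, 2.4, 1.6, 1.9, -1.8])]
   laid [(0, [0.4, 0.7, -0.5, 2.2, -0.1, 0.3, 0.1]), (30, [0.4, 0.8, -0.5, 1.9, -0.1, 0.9, -0.1])]
20 -1 up [(-90, [0.1, 1.0, -0.5, 2.3, 1.4, 1.6, 1.4]), (-75, [0.1, 1.1, -0.5, 2.4, 1.6, 1.7, 1.3])]
   laid [(0, [-0.0, 0.6, 0.0, 2.3, -1.0, 0.4, -2.2]), (30, [-0.3, 0.8, 0.4, 2.0, -0.7, 1.1, -2.6])]
30 1 up [(-90, [-0.9, 1.3, 1.1, 2.4, -0.1, 0.1, -0.1]), (-75, [0.3, 1.0, -0.7, 2.4, 1.6, 1.6, -1.7])]
   laid [(0, [0.6, 0.8, -0.6, 2.2, -0.3, 0.3, 0.4]), (30, [0.5, 0.9, -0.5, 2.0, -0.2, 0.9, -0.0])]
30 -1 up [(-90, [-1.0, 1.5, 1.2, 2.4, -1.1, 0.3, -2.3]), (-75, [0.3, 1.0, -0.7, 2.4, 1.6, 1.6, 1.4])]
   laid [(0, [0.1, 0.7, 0.0, 2.3, -1.1, 0.6, -2.0]), (30, [-0.2, 0.8, 0.4, 2.0, -0.8, 1.2, -2.5])]
40 1 up [(-90, [-0.4, 0.8, 0.2, 2.4, 1.4, 0.7, -1.5]), (-75, [0.5, 1.0, -0.9, 2.4, 1.7, 1.6, -1.5])]
   laid [(-30, [1.0, 1.1, -1.1, 2.4, 2.9, 0.3, -2.3]), (0, [0.7, 0.9, -0.7, 2.2, -0.5, 0.4, 0.6]), (30, [0.6, 0.9, -0.6, 2.0, -0.3, 0.9, 0.1])]
40 -1 up [(-90, [-0.9, 1.4, 1.3, 2.4, -1.4, 0.4, -1.9]), (-75, [0.5, 1.0, -0.9, 2.4, 1.7, 1.6, 1.6])]
   laid [(-30, [1.0, 1.1, -1.1, 2.4, 2.9, 0.3, 0.9]), (0, [0.2, 0.7, 0.0, 2.2, -1.2, 0.8, -1.8]), (30, [-0.1, 0.9, 0.4, 2.0, -0.9, 1.2, -2.4])]
push [True, True, True]
push [True, True, True]
```

```bash
python3 - <<'E'
from h import *
ctrl.move_ptp([.40,.07,.40],quat(tool([0.25,0,-1],[0,-1,0])))
p=ctrl.camera_params("wrist"); im=ctrl.read_camera("wrist"); cv2.imwrite("pics/w1.png",im[:,:,::-1]); np.save("w1.npy",p,allow_pickle=True)
print(ctrl.get_state()["time_s"],ctrl.get_state()["qpos"], -p["R"].T@p["t"])
E
```

```text
2.9167 [ 0.54870461 -0.11255727 -0.78402055  2.17834394 -0.02989684  0.80511085
 -1.79564838] [0.4504952  0.0684407  0.54117339]
```

View pics/w1.png

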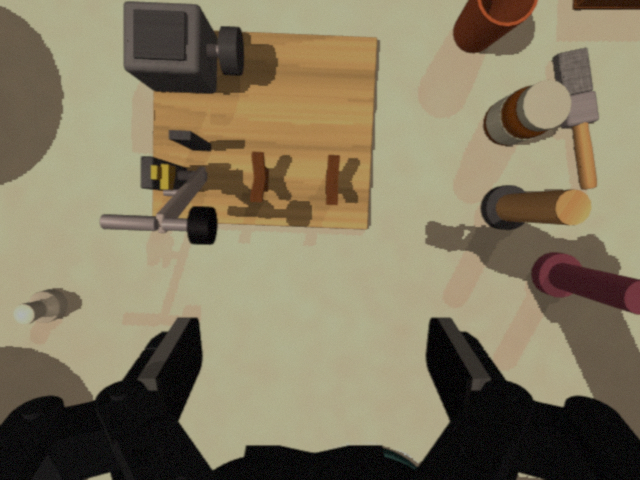

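The wrist view shows the base clearly, with its right edge from (377,38) to (370,229). The notches are at (259,178) and (333,180), the crossbar spans (103,221) to (160,223), and the roller foot is at (503,207) with its top at (573,208). I'll refine the estimates from this picture.

```bash
python3 - <<'E'
from h import *
p=np.load("w1.npy",allow_pickle=True).item()
im=cv2.imread("pics/w1.png"); hsv=cv2.cvtColor(im,cv2.COLOR_BGR2HSV)
for u in[(310,100),(360,220),(450,150),(573,208),(333,180),(503,207)]: print(u,hsv[u[1],u[0]])
m=cv2.inRange(hsv,(8,105,60),(25,255,255)); r=np.zeros_like(m); r[20:245,140:395]=m[20:245,140:395]
def fit(P): return cv2.fitLine(np.float32(P)[:,:2],cv2.DIST_HUBER,0,.01,.01).ravel()
R=fit([ray(p,(np.where(r[v])[0].max()+.5,v),.012) for v in range(50,220)])
N=fit([ray(p,(u,np.where(r[:,u])[0].max()+.5),.012) for u in range(240,362)])
F=fit([ray(p,(u,np.where(r[:,u])[0].min()-.5),.012) for u in range(260,370)])
print(R,N,F)
yaws=[np.arctan2(R[1]*np.sign(R[0]),abs(R[0]))]+[np.arctan2(-l[0]*np.sign(l[1]),abs(l[1])) for l in(N,F)]; print(yaws)
yaw=np.mean(yaws); xs=np.array([np.cos(yaw),np.sin(yaw)]); ys=np.array([-xs[1],xs[0]])
xn,xf,yr=N[2:]@xs,F[2:]@xs,R[2:]@ys; print("width",xf-xn)
O=xs*((xn+xf)/2-.065)+ys*(yr+.13); print("origin",O,yaw)
# checks
t=lambda q:(np.round([(q[:2]-O)@xs,(q[:2]-O)@ys],4))
mr=cv2.inRange(hsv,(0,120,30),(9,255,255))
for x0,x1 in((245,275),(322,345)):
  k=mr[145:212,x0:x1]; n=np.argwhere(k); 
  if len(n): a,b=n.min(0),n.max(0); print("notch px",a+[145,x0],b+[145,x0], t(ray(p,((a[1]+b[1])/2+x0,a[0]+145),.074)),t(ray(p,((a[1]+b[1])/2+x0,b[0]+145),.074)))
for b in((102,221),(158,223)): print("bar",t(ray(p,b,.174)))
print("idler",t(ray(p,(203,225),.174)))
print("origin back-proj",proj(p,[*O,.0]))
# roller top disc
m=cv2.inRange(hsv,(10,100,90),(25,255,255)); r=np.zeros_like(m); r[175:240,515:605]=m[175:240,515:605]
cs,_=cv2.findContours(r,0,1); c=max(cs,key=cv2.contourArea); print(cv2.boundingRect(c))
xr=cv2.boundingRect(c); 
ctr=(xr[0]+xr[2]-17,0)
g=cv2.cvtColor(im,6)
md=cv2.inRange(hsv,(0,0,0),(180,255,70)); n=np.argwhere(md[180:235,470:505]); print("pulley",n.min(0)+[180,470],n.max(0)+[180,470])
E
```

```text
(310, 100) [ 18 135 172]
(360, 220) [ 17 135 177]
(450, 150) [ 29  52 175]
(573, 208) [ 17 142 176]
(333, 180) [ 12 189  96]
(503, 207) [ 15 155  94]
[ 0.99911153 -0.04214374  0.5551523  -0.00838859] [0.0421905  0.99910957 0.4254832  0.08668765] [0.04086532 0.99916464 0.6714287  0.0423654 ]
[np.float32(-0.04215622), np.float32(-0.042203028), np.float32(-0.040876705)]
width 0.24758092
origin [0.48590922 0.12461703] -0.041745316
notch px [170 251] [191 267] [0.0079 0.0086] [-0.0165  0.0079]
bar [-0.0536  0.139 ]
bar [-0.0534  0.0869]
idler [-0.0536  0.0451]
origin back-proj [272.72415118 181.28448703]
(515, 189, 76, 36)
pulley [187 481] [229 504]
```

The stand is at origin (0.486,0.125) with yaw -0.042; the base width, crossbar and idler all check out. Next I'll refine the roller's position, then go to the pre-grasp pose.

```bash
cat >> h.py <<'E'
O=np.array([.4859,.1246,0]); YAW=-.0417; TH=np.radians(30)
XS=np.array([np.cos(YAW),np.sin(YAW),0]); YS=np.array([-XS[1],XS[0],0])
def st(x,y,z): return O+XS*x+YS*y+np.array([0,0,z])
ROLL=np.array([.449,-.1875,.088])
E
python3 - <<'E'
from h import *
p=np.load("w1.npy",allow_pickle=True).item()
im=cv2.imread("pics/w1.png")
print("top centre",ray(p,(574,208),.15),"edge R",ray(p,(591,208),.15))
a=ray(p,(481,208),.0); print("pulley left bottom edge",a,"row ext",ray(p,(503,187),.02),ray(p,(503,229),.02))
for s in(1,):
 for psi in(-90,-80,-75,-70,-65):
  R=up(np.radians(psi),TH,s)
  a=[ctrl.inverse_kinematics(ROLL-R[:,2]*k+[0,0,h],quat(R)) for k,h in((.12,0),(-.002,0),(-.002,.12))]
  print(psi,[None if x is None else np.round(x,2).tolist() for x in a])
 for phi in(0,15,30):
  R=laid(YAW,TH,s,np.radians(phi)); a=[ctrl.inverse_kinematics(st(x,-.033,z),quat(R)) for x,z in((.02,.25),(.02,.11),(0,.075))]
  print("laid",phi,[None if x is None else np.round(x,2).tolist() for x in a])
E
```

```text
top centre [ 0.44956159 -0.18816188  0.15      ] edge R [ 0.44954046 -0.20493473  0.15      ]
pulley left bottom edge [ 0.4493635  -0.15958418  0.        ] row ext [ 0.47678316 -0.17902546  0.02      ] [ 0.4217107  -0.18116173  0.02      ]
-90 [[0.13, 0.9, -0.82, 2.25, 1.19, 1.67, -1.66], [0.2, 0.95, -0.6, 2.31, 1.42, 1.51, -1.67], [0.31, 0.72, -0.76, 2.3, 1.3, 1.57, -1.45]]
-80 [[0.08, 0.88, -0.81, 2.38, 1.28, 1.63, -1.69], [0.16, 0.95, -0.56, 2.4, 1.57, 1.49, -1.7], [0.3, 0.7, -0.75, 2.4, 1.43, 1.52, -1.44]]
-75 [[0.05, 0.87, -0.8, 2.45, 1.34, 1.61, -1.72], [0.15, 0.95, -0.54, 2.45, 1.65, 1.49, -1.72], [0.3, 0.69, -0.75, 2.44, 1.5, 1.5, -1.44]]
-70 [None, [0.14, 0.96, -0.52, 2.5, 1.74, 1.5, -1.74], [0.29, 0.68, -0.74, 2.49, 1.58, 1.48, -1.44]]
-65 [None, None, None]
laid 0 [[0.48, 0.42, -0.59, 2.12, -0.48, 0.66, 0.28], [0.56, 0.73, -0.75, 2.2, -0.15, 0.33, 0.06], [0.54, 0.78, -0.73, 2.25, -0.16, 0.23, 0.1]]
laid 15 [[0.46, 0.51, -0.6, 1.99, -0.35, 0.92, 0.03], [0.49, 0.76, -0.66, 2.06, -0.18, 0.64, -0.02], [0.48, 0.81, -0.64, 2.11, -0.19, 0.55, 0.01]]
laid 30 [[0.43, 0.62, -0.59, 1.87, -0.3, 1.15, -0.14], [0.43, 0.84, -0.61, 1.93, -0.19, 0.92, -0.13], [0.42, 0.87, -0.58, 1.97, -0.19, 0.83, -0.1]]
```

```bash
cat > grab.py <<'E'
from h import *
r=np.array([.4494,-.188,.088]); R=up(np.radians(-90),TH); q=quat(R)
ctrl.move_ptp(r-R[:,2]*.12,q)
ctrl.servo_line(r+R[:,2]*.002,velocity=.1)
s=ctrl.get_state(); print("tcp",s["tool_pos"],s["contact_force"])
ctrl.command_gripper(0.3,60); s=ctrl.get_state(); print("grip",s["grip_width"],s["grasp_force"])
E
python3 - <<'E'
from h import *
exec(open("grab.py").read())
if s["grasp_force"]<10: ctrl.command_gripper(0.0,60); s=ctrl.get_state(); print("grip",s["grip_width"],s["grasp_force"])
f0=s["contact_force"]
ctrl.servo_line(r+R[:,2]*.002+[0,0,.15],velocity=.15)
s=ctrl.get_state(); print(s["grip_width"],s["grasp_force"],s["contact_force"],s["time_s"],s["tool_pos"])
im=ctrl.read_camera("scene"); cv2.imwrite("pics/s2.png",im[60:420,60:540,::-1])
for h in(.25,.30):
  a=ctrl.inverse_kinematics(st(.03,-.033,h),quat(laid(YAW,TH,1,0))); print(h,a)
E
```

```text
tcp [ 0.44979657 -0.1890999   0.08716263] [ 0.01211396 -0.50311839 -0.01898771]
grip 0.40304181747459633 59.288259744644165
0.40716978786238395 59.69801723957062 [ 0.48945174 -0.31924638 -4.88477889] 7.1 [ 0.44894512 -0.18984573  0.23612543]
0.25 [ 0.7852894   0.58617042 -1.06437888  2.0881927  -0.01054002  0.62279949
 -0.20083604]
0.3 [ 0.80625293  0.49319272 -1.06144776  2.04170624 -0.12688499  0.72744733
 -0.1250151 ]
```

View pics/s2.png

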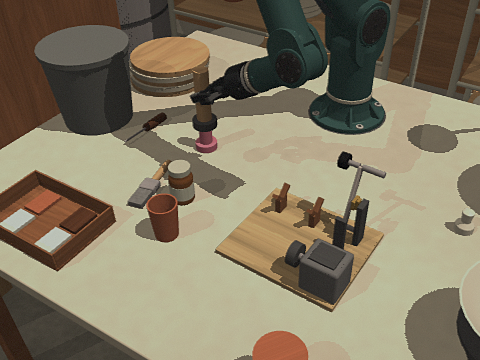

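The roller is held (opening 0.40, about 59 N) and its axis is upright. Next I'll rotate it and bring it above the cradle, clear of the idler.

```bash
python3 - <<'E'
from h import *
R=laid(YAW,TH,1,0); q=quat(R); o=R[:,2]*.0015
ctrl.move_ptp(st(.03,-.033,.30)+o,q)
ctrl.servo_line(st(.025,-.033,.125)+o,velocity=.15)
ctrl.servo_line(st(0,-.033,.105)+o,velocity=.08)
s=ctrl.get_state(); print(s["time_s"],s["tool_pos"]-st(0,-.033,.105)-o,s["contact_force"],s["grip_width"])
im=ctrl.read_camera("scene"); a=cv2.resize(im[190:380,260:460,::-1],None,fx=3,fy=3,interpolation=2)
cv2.imwrite("pics/s3.png",a); p=ctrl.camera_params("scene")
for n,X in(("foot c",st(0,.055,.105)),("end c",st(0,-.095,.105))): u=proj(p,X); print(n,u,(u-[260,190])*3)
E
```

```text
10.2833 [5.70260918e-04 2.06687026e-05 2.70230539e-04] [ 0.47152081  0.04610303 -3.14464764] 0.4012997743745021
foot c [393.27746927 260.15037005] [399.83240781 210.45111014]
end c [334.80435557 235.98905009] [224.41306671 137.96715027]
```

View pics/s3.png

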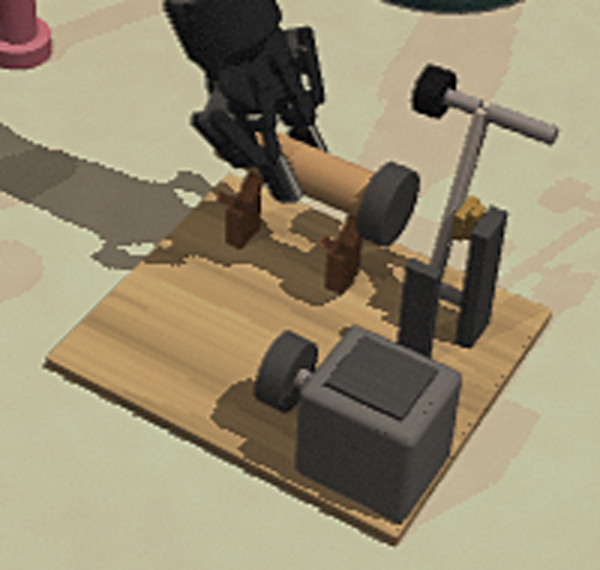

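The roller lies level above the notches, with its pulley face at (396,207) against a predicted (400,210), and it is clear of the idler. I'll lower it, release and check.

```bash
python3 - <<'E'
from h import *
R=laid(YAW,TH,1,0); o=R[:,2]*.0015
for z in(.085,.079,.077,.0755,.0745,.0735):
  ctrl.servo_line(st(0,-.033,z)+o,velocity=.04); s=ctrl.get_state(); f=s["contact_force"]; print(z,np.round(f,1))
  if f[2]>5: break
ctrl.command_gripper(0.75); ctrl.wait(.2); s=ctrl.get_state(); print(s["grip_width"],s["contact_force"],s["time_s"])
c=s["tool_pos"]; ctrl.servo_line(c-R[:,2]*.10,velocity=.12)
ctrl.servo_line(c-R[:,2]*.10+np.array([0,0,.10]),velocity=.2)
im=ctrl.read_camera("scene"); cv2.imwrite("pics/s4.png",cv2.resize(im[190:380,260:460,::-1],None,fx=3,fy=3,interpolation=2)); p=ctrl.camera_params("scene")
for n,X in(("foot c",st(0,.055,.075)),("pulley top",st(0,.055,.105)),("end c",st(0,-.095,.075)),("mid top",st(0,-.033,.093))): print(n,(proj(p,X)-[260,190])*3)
pw=ctrl.camera_params("wrist"); im=ctrl.read_camera("wrist"); cv2.imwrite("pics/w4.png",im[:,:,::-1]); np.save("w4.npy",pw,allow_pickle=True)
print([proj(pw,X) for X in(st(0,.055,.075),st(0,-.095,.075))])
E
```

```text
0.085 [ 0.1  0.4 -4.6]
0.079 [ 0.   0.3 -3.4]
0.077 [ 0.4 -0.2 -3.9]
0.0755 [-0.   0.5 -2.4]
0.0745 [ 1.6 -1.7  3.9]
0.0735 [-0.4 -4.6 13.3]
0.7496971150932462 [-0.43709705  0.29032142  0.06089091] 12.875
foot c [396.51092895 240.93790468]
pulley top [399.83240781 210.45111014]
end c [223.98022187 167.97477542]
mid top [293.9731218  179.17033284]
[array([315.89783266, 170.66950469]), array([316.01460767, 344.98676632])]
```

View pics/s4.png

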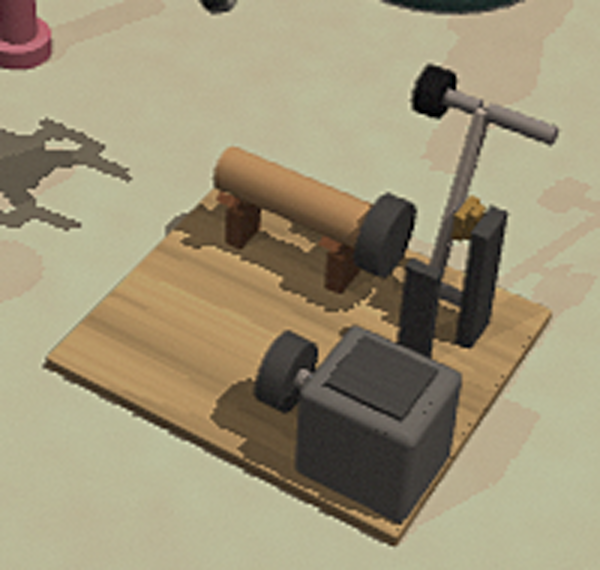

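View pics/w4.png

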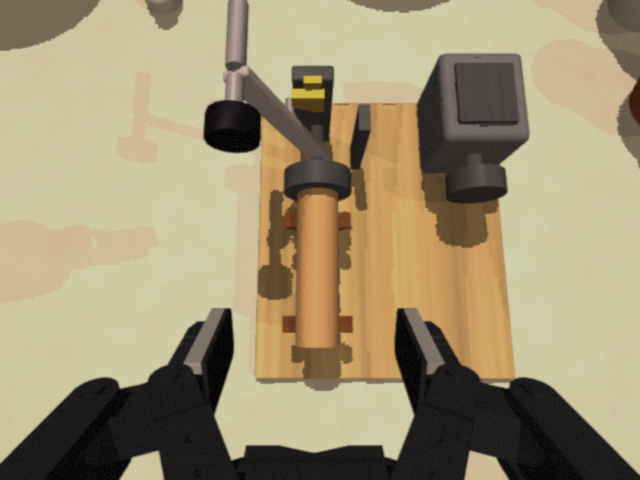

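Both views show the roller seated in both notches with the pulley in line; its end is at (317,347) in the wrist view, predicted (316,345). Next I'll shut the gripper and push the crossbar.

```bash
python3 - <<'E'
from h import *
s=ctrl.get_state(); ctrl.servo_line(s["tool_pos"]+[0,0,.06],velocity=.2)
ctrl.command_gripper(0,60)
qs=[]
for sg in(1,-1):
  q=quat(tool([0,0,-1],sg*YS)); a=ctrl.inverse_kinematics(st(-.13,.114,.30),q); b=ctrl.inverse_kinematics(st(.04,.114,.166),q)
  if a is not None and b is not None: qs.append((np.abs(a-s["qpos"]).max(),q))
q=min(qs,key=lambda v:v[0])[1]
ctrl.move_ptp(st(-.13,.114,.30),q)
ctrl.servo_line(st(-.11,.114,.166),velocity=.15)
ctrl.wait(.2); f0=ctrl.get_state()["contact_force"]
x=-.085
while x<-.055:
  ctrl.servo_line(st(x,.114,.166),velocity=.05); s=ctrl.get_state(); f=s["contact_force"]-f0
  if f@XS<-2: break
  x+=.002
print("contact cmd x",x,"tcp x",(s["tool_pos"]-O)@XS,np.round(f,1),s["time_s"])
im=ctrl.read_camera("scene"); cv2.imwrite("pics/s5.png",cv2.resize(im[130:340,280:480,::-1],None,fx=2.8,fy=2.8))
E
```

```text
contact cmd x -0.071 tcp x -0.07132459977467824 [-2.2  0.  -0.3] 20.2583
```

View pics/s5.png

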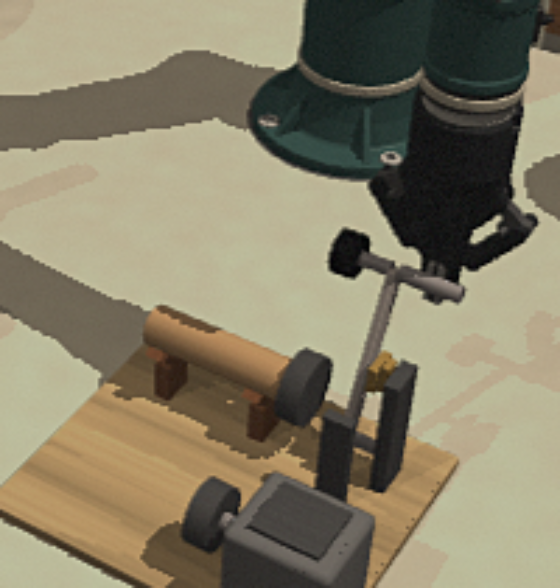

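The fingertips touch the crossbar at its middle (440,285), and contact came at x = -0.071 as predicted. Now I'll push.

```bash
python3 - <<'E'
from h import *
for x in(-.04,-.01,.01,.02,.026,.028):
  ctrl.servo_line(st(x,.114,.166),velocity=.05); s=ctrl.get_state(); f=s["contact_force"]
  print(x,round((s["tool_pos"]-O)@XS,4),np.round([f@XS,f@YS,f[2]],1))
  if f@XS<-20: break
ctrl.wait(.5); s=ctrl.get_state(); tx=(s["tool_pos"]-O)@XS
print(tx,"angle",.4+np.arcsin((tx+.0175)/.14),s["contact_force"],s["time_s"])
im=ctrl.read_camera("scene"); cv2.imwrite("pics/s6.png",cv2.resize(im[130:340,280:480,::-1],None,fx=2.8,fy=2.8))
E
```

```text
-0.04 -0.0435 [-8.9 -0.3  6.9]
-0.01 -0.0128 [-6.6 -0.5  7. ]
0.01 0.0062 [-8.1  0.6  4.2]
0.02 0.0147 [-9.1  1.8 -1.1]
0.026 0.0195 [-11.    2.4  -5.2]
0.028 0.0209 [-11.2   3.1  -6.1]
0.02081169999615966 angle 0.6771910445747666 [-10.38986951   3.34573234  -5.20920558] 23.7417
```

View pics/s6.png

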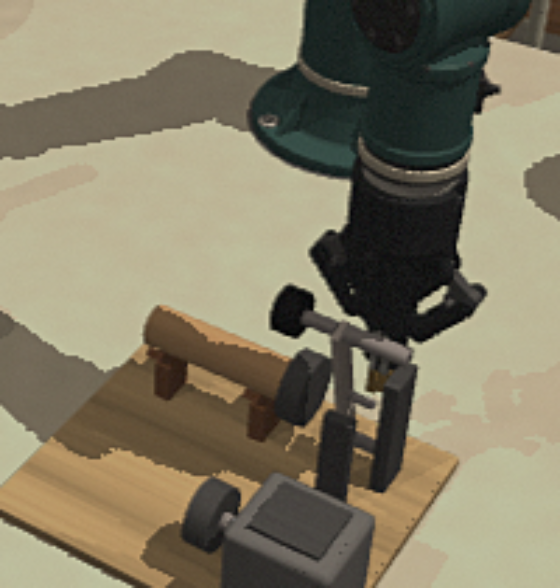

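The arm is past the click at about 0.68 rad, with the idler at (292,310) and the roller undisturbed. The arm gives under load, so I'll push 6 mm more and then sign off if steady.

```bash
python3 - <<'E'
from h import *
for x in(.031,.034): ctrl.servo_line(st(x,.114,.166),velocity=.03)
ctrl.wait(.5)
a=[]
for k in range(2):
  s=ctrl.get_state(); tx=(s["tool_pos"]-O)@XS; ang=.4+np.arcsin((tx+.0175)/.14); a.append(ang); print(tx,ang,s["contact_force"]@XS,s["time_s"]); ctrl.wait(.4)
p=ctrl.camera_params("scene"); print("expected bar left end px",proj(p,O+XS*.14*np.sin(ang-.4)+YS*.139+[0,0,.045+.14*np.cos(ang-.4)]))
if .67<ang<.78 and abs(a[0]-a[1])<.005 and s["contact_force"]@XS<-6: print(ctrl.sign_off())
E
```

```text
0.025614083517290387 0.7130457000012433 -11.780362323465818 24.7917
0.025618942099629803 0.7130821771539662 -11.94695070141129 25.1917
expected bar left end px [424.23953613 260.39335519]
the job is handed in; nothing more can be done
None
```

The roller lies in both V notches, pulley under the idler and released. The closed fingers hold the tensioner at about 0.71 rad with about 12 N, and I handed the job in at about 25 s; the angle is worked out from the tool position, and no verdict was shown.

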